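# Spin down the wing nut of the pot vise

## Task

The wing nut that locks the front jaw of the green pot vise is loose. Using a fingertip only, push its wings round clockwise (seen from above), stroke after stroke, until it comes up against its stop with the red wing pointing at the red dot, then take the hand away. Push gently and do not pinch the nut; do not lift or shove the vise, leave the brown pot standing undisturbed between the jaws, and leave everything else on the bench alone.

Things in the scene. Friction and masses are not known exactly. Their poses are not given: they have to be found in the camera images.
- vise: Free-standing pot vise, about 2.6 kg, not bolted down: green base plate 260 (x) x 150 (y) x 10 mm. Origin: centre of its underside, on the bench; +x runs from the wing-nut end to the rear jaw, z up. Dark front jaw block at x = -126 to -36 mm, 70 mm wide in y, top 45 mm above the bench (3 mm washer on it under the nut); rear jaw 45 mm high at x = 86 to 104 mm.
- nut_axis (a point): Point on the wing nut's vertical axis level with the wing tops, 80 mm above the bench (vise x = -80, y = 0 mm); axes as the vise's. Nut: steel hub 22 mm in diameter, 48 to 70 mm above the bench, stud end to 78 mm; two opposite upright flat wings 6 mm thick, reaching 36 mm out from the axis, 56 to 80 mm above the bench; one wing red, one steel.
- red_tip (a point): Outer top corner of the red wing, 36 mm from the nut's axis and 80 mm above the bench.
- red_dot (a point): Centre of the flat red dot, 8 mm wide, painted on top of the front jaw block, 40.5 mm from the nut's axis along the vise's -x, 46 mm above the bench.
- wing_nut (a joint): Turn of the wing nut in rad, growing clockwise seen from above. 5.5 is the stop (tight): the red wing points along the vise's -x, at the red dot. 0 is the other end; starts at 0.2 to 1.8. Light friction, about 0.03 N m (1 N on a wing); stays where left and does not move up or down.
- pot: Empty brown glazed pot, loose, 0.8 kg, standing on the vise plate between the jaws (3 mm play). 112 mm wide at the foot, 120 at the rim; rim 85 mm above the bench. Its centre is 105 mm from the nut's axis towards the vise's +x: the rim comes within 45 mm of that axis, so a finger cannot pass between nut and pot. Origin: centre of underside.
- scoop: White plastic scoop lying on the bench, 180 x 60 x 32 mm, bystander. Origin underside, between handle (-x) and pan (+x).
- tweezers: Steel tweezers lying on the bench, about 175 x 30 x 8 mm, bystander. Origin underside, middle.
- spool: Spool of copper wire, 84 mm diameter, 40 mm high, bystander. Origin: centre of underside.
- jar: Jar with a green cap, 66 mm diameter, 85 mm high, bystander. Origin: centre of underside.
- mini_pot: Small blue ceramic pot, 84 mm across the rim, 60 mm high, bystander. Origin: centre of underside.
Not all that is in view belongs to the job. There is more than one size of the pot; the one meant has the size given above.

How it is judged (in metres and radians):
At the end, for the whole second after the job is handed in: The wing nut stands within 0.14 rad (8 degrees) of its stop; the vise is flat on the bench, at rest, within 20 mm of where it was; the pot stands upright on the vise between the jaws (value of joint wing_nut above 5.36 rad and distance of vise from where it was at the start of the episode below 0.02 m and height (world z) of vise below 0.005 m and angle between vise's own z axis and vertical below 0.05 rad and linear speed of vise below 0.01 m/s and angle between pot's own z axis and vertical below 0.08 rad and height (world z) of pot between 0.005 and 0.016 m and horizontal distance between pot and nut_axis below 0.117 m); the robot touches nothing.
It fails at once if the vise is shoved more than 20 mm (distance of vise from where it was at the start of the episode above 0.02 m).
It fails at once if the vise is lifted or tipped (height (world z) of vise above 0.008 m or angle between vise's own z axis and vertical above 0.08 rad).
It fails at once if the wing nut is pinched or pushed harder than 30 N (contact force between the fingers and wing_nut above 30 N).
It fails at once if the pot is lifted, tipped or knocked (height (world z) of pot above 0.02 m or angle between pot's own z axis and vertical above 0.15 rad or distance of pot from where it was at the start of the episode above 0.03 m).
It fails at once if a bystander is moved by more than 30 mm (distance of any of scoop, tweezers, spool, jar, mini_pot from where it was at the start of the episode above 0.03 m).
It also fails if it takes over 72 s, if anything falls off the work surface, if the arm or the gripper's body presses on something with over 40 N, if the wrist force passes 120 N, or if a joint passes its speed limit or range.

## Robot

A 6-joint arm with a two-finger parallel gripper is mounted at the origin on the work surface. World frame = base frame: x ahead of the robot, y to its left, z up, the work surface at z = 0. Lengths are in mm, angles in rad, forces in N, time in s.
With the tool pointing down it reaches from about 350 to 975 mm from the base axis. Payload 7.1 kg.
Tool frame: the origin (TCP) lies at the very end of the fingers, on their centre line; the grasp point (between the pads) lies 19 mm behind it; z points along the fingers, y is the line along which they close (so a half turn about z gives the same grasp; the last joint's range is limited). The gripper opens to 88 mm and grips with 3 to 60 N. Pads are 20 mm wide; open, the fingers measure 115 mm over their backs; the gripper's body (75 mm by 178 mm) begins 61 mm behind the grasp point.
Start: joints at [-1.119, 0.423, 1.63, -0, 1.089, -0.019], TCP at [283.513, -556.978, 197.175] pointing down, gripper open.
Joint ranges: [-3, 3], [-0.9, 2.11], [0.09, 2.58], [-1.31, 4.45], [0.11, 2.69], [-2.54, 2.54]. Speed limits (rad/s): [2.39, 2.39, 3.01, 3.14, 3.14, 3.14].

## Interface

Orientations are given as a rotation vector (axis times angle).
In Python, from workcell import ctrl gives the robot as it stands. The module is installed in compiled form; this text tells all that it offers.
- The arm moves only by the shell command python3 -m inch 'ROWS'. ROWS is JSON, a list of rows, each a list of 7 numbers: the shift along the tool's x, y, z scaled (see below), then the turn, a rotation vector about the tool's x, y, z scaled (see below), then the closure, from -1 (fully open) to 1 (shut). In form: [[tx, ty, tz, wx, wy, wz, hand], ...]. A call has 1 to 10 rows; each row is the pose to reach, as a shift and turn from the pose commanded when the call began, along the tool's axes at that moment; what a row does not reach only later rows make up. The controller multiplies each number of a shift by 0.15 m and each number of a turn by pi/4 rad. A row lasts 1/8 s, in which the tool goes at most 62.5 mm and 10.7 degrees, less where a joint would pass 70% of its speed; a pose out of reach is approached as far as the arm can. A call with a number of a shift or a turn outside -1 to 1 is refused whole. A call with a gripper value outside its range is refused whole. The fingers move at their own pace and stop on an object; the grip force is fixed at half the most. Time passes only in rows, so rows that repeat a pose let the fingers close. It gives the time, the measured TCP pose, the force, the opening and the grip force at its end, in the units of the state.
- ctrl.get_obs(): the state, without advancing time (a new reading comes with each control period).
- ctrl.get_image(name): name is "scene" or "top" or "wrist"; returns the picture (420x560x3 uint8, red, green, blue); there is no depth.
- ctrl.camera_params(name): a dict with "vfov" (degrees; the focal length in pixels is half the picture's height over the tangent of half this angle, whatever the lens; pixels are square), "cx", "cy" (the principal point, pixels), "eye" and "attitude" of the camera in the world; the wrist camera has in their place "tool_from_camera" (4x4, takes a point from camera to tool coordinates, whose origin is the TCP and whose axes are the flange's). Camera axes: x right, y up, looking along -z (the intrinsics and any distortion apply to the point x, -y, -z); pixel columns grow to the right and rows downward; lengths in mm; the calibration is good to about 2 mm. A picture is of the moment at which its call begins: read the wrist's pose just before it. camera_params takes no time and is no camera call.
- ctrl.close_job(): hands the job in; it is judged then, once.
The state is a dict: "t": time; "qpos": joint angles; "qvel": joint speeds; "joint_torque": joint torques, N m; "ee_pos": TCP position; "orientation": TCP orientation; "ft_force": force on the tool from outside, world axes, zero at the start; "moment": the same for the moment, N m; "width": finger opening in mm; "grasp_force": force on a finger pad.
Only numpy, scipy, OpenCV 4.12 (cv2) and the standard library are available. Lean on these libraries where they do the work, as an engineer would, in place of code of your own. Each camera call takes 0.05 s, during which the arm holds its last target. There are 200 camera calls.

## Working session

There is one attempt and no reset: what is moved stays moved. The work goes in short steps, Python scripts to look and compute and a shell command to move; the robot and the scene stay as the last step left them, time stands still between calls to the robot, and variables do not carry over. Pictures are saved under pics/ and viewed, at most 10 in all, crops included, and the job is handed in when it is done.

```bash
mkdir -p pics; python3 - <<'E'
from workcell import ctrl
import cv2, numpy as np
o=ctrl.get_obs(); print(o)
for n in ("scene","top","wrist"): print(n,ctrl.camera_params(n))
a=ctrl.get_image("top");b=ctrl.get_image("scene")
cv2.imwrite("pics/top0.png",a[:,:,::-1]);cv2.imwrite("pics/scene0.png",b[:,:,::-1])
E
```

```text
{'t': 0.0, 'qpos': array([-1.11901128e+00,  4.23839738e-01,  1.63066862e+00, -1.46504729e-05,
        1.08858144e+00, -1.90132368e-02]), 'qvel': array([ 0.00016793,  0.00041682, -0.00022001,  0.00015097,  0.00016421,
        0.00046386]), 'joint_torque': array([-2.07413097e-03, -5.44626546e+01, -2.73672295e+01,  6.42375718e-02,
        2.26175511e-02, -1.43411758e-04]), 'ee_pos': array([ 283.2574669 , -556.47700826,  196.41080382]), 'orientation': array([-3.05352997e+00, -7.32387214e-01,  5.24576541e-04]), 'ft_force': array([1.35464111, 0.24545632, 0.44432889]), 'moment': array([ 0.01727931, -0.00795131, -0.00200085]), 'grasp_force': 0.0, 'width': 87.78216005263958}
scene {'vfov': 42.05055589861383, 'cx': 276.04469155201457, 'cy': 215.60596327916127, 'eye': array([1482.33722666, 1162.41359557, 1074.84945978]), 'attitude': array([0.43321634, 1.17737204, 2.14565042])}
top {'vfov': 42.469585074133064, 'cx': 288.83303032225797, 'cy': 211.1011362984949, 'eye': array([ 301.91301457,   37.70840876, 1461.26474367]), 'attitude': array([ 0.09114027, -0.10177108, -1.5969001 ])}
wrist {'vfov': 59.43081781998013, 'cx': 277.3513929515458, 'cy': 212.22879401748122, 'tool_from_camera': array([[-3.58767176e-04,  9.59798473e-01,  2.80689797e-01,
         7.70411718e+01],
       [ 9.99999924e-01,  3.01874578e-04,  2.45924113e-04,
        -7.06436842e-01],
       [ 1.51304474e-04,  2.80689864e-01, -9.59798509e-01,
        -1.87619921e+02],
       [ 0.00000000e+00,  0.00000000e+00,  0.00000000e+00,
         1.00000000e+00]])}
```

View pics/top0.png

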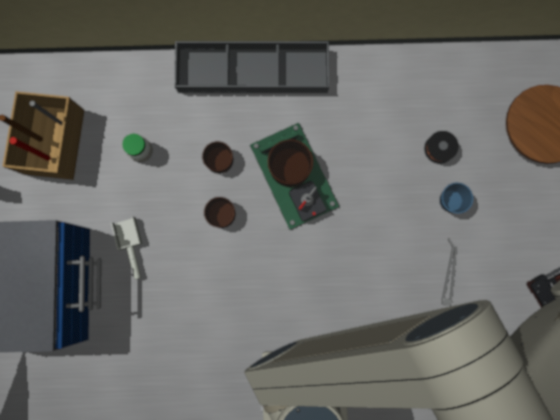

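View pics/scene0.png

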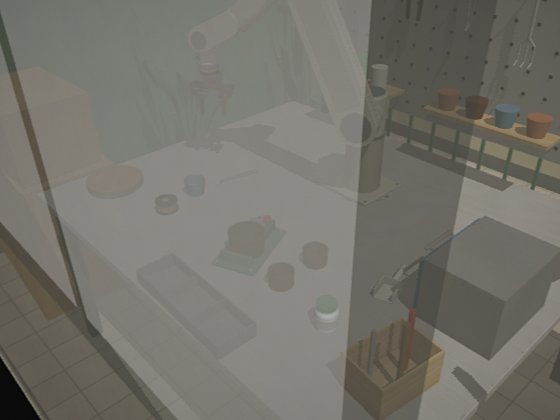

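The top view shows the green vise at about (295,177), with the brown pot between its jaws at (290,163) and the nut near (308,200). The scene view is hazy but agrees. There are three brown pots: (290,163), (218,157) and (220,212). Only the one on the vise plate, at (290,163), fits the description, since it is the biggest and stands between the jaws. I'll confirm that in a crop and measure.

```bash
cat > h.py <<'E'
import numpy as np, cv2
from workcell import ctrl
from scipy.spatial.transform import Rotation as R
def cam(n,o=None):
    p=ctrl.camera_params(n); f=210/np.tan(np.radians(p["vfov"]/2))
    if n=="wrist":
        o=o or ctrl.get_obs(); T=np.array(p["tool_from_camera"]); Rt=R.from_rotvec(o["orientation"]).as_matrix()
        return f,p["cx"],p["cy"],Rt@T[:3,:3],o["ee_pos"]+Rt@T[:3,3]
    return f,p["cx"],p["cy"],R.from_rotvec(p["attitude"]).as_matrix(),np.array(p["eye"])
def ray(c,u,v,z):
    f,cx,cy,M,e=c; d=M@np.array([(u-cx)/f,-(v-cy)/f,-1]); return e+d*(z-e[2])/d[2]
def proj(c,P):
    f,cx,cy,M,e=c; q=M.T@(np.array(P)-e); return np.array([cx+f*q[0]/-q[2],cy-f*q[1]/-q[2]])
def rd(im,lo=60):
    h=cv2.cvtColor(im,cv2.COLOR_RGB2HSV); return (((h[...,0]<8)|(h[...,0]>172))&(h[...,1]>140)&(h[...,2]>lo)).astype(np.uint8)
E
python3 - <<'E'
from h import *
im=cv2.imread("pics/top0.png")[:,:,::-1].copy(); c=cam("top")
print("base",proj(c,[0,0,0]))
h=cv2.cvtColor(im,cv2.COLOR_RGB2HSV)
g=((h[...,0]>60)&(h[...,0]<95)&(h[...,1]>90)).astype(np.uint8); g[:,:240]=0;g[:110]=0;g[240:]=0;g[:,350:]=0
pts=cv2.findNonZero(g); r=cv2.minAreaRect(pts); b=cv2.boxPoints(r)
W=[ray(c,*p,10)[:2] for p in b]; print(b,np.round(W),[np.linalg.norm(W[i]-W[i-1]) for i in range(4)],np.round(np.mean(W,0)))
m=rd(im); m[:,:240]=0;m[:,350:]=0;m[240:]=0
n,_,s,ce=cv2.connectedComponentsWithStats(m)
for i in range(1,n): print(s[i],ce[i],ray(c,*ce[i],80),ray(c,*ce[i],46))
cv2.imwrite("pics/crop0.png",cv2.resize(im[115:240,200:360,::-1],None,fx=5,fy=4.8,interpolation=cv2.INTER_CUBIC))
E
```

```text
base [303.74931495 393.41591161]
[[251.12366 145.49718]
 [298.38928 123.17729]
 [337.2694  205.51167]
 [290.00378 227.83156]] [[ 665.  124.]
 [ 724.   -8.]
 [ 492. -106.]
 [ 435.   23.]] [np.float64(250.69334280194946), np.float64(144.47984711080204), np.float64(252.12897026993278), np.float64(141.80784403569007)] [579.   8.]
[299 202   6   7  19] [301.47368421 205.31578947] [485.72192956  -7.06847884  80.        ] [490.24640841  -8.17066738  46.        ]
[313 212   2   3   6] [313.5 213. ] [464.90758089 -37.39575925  80.        ] [468.91971201 -39.2444575   46.        ]
```

View pics/crop0.png

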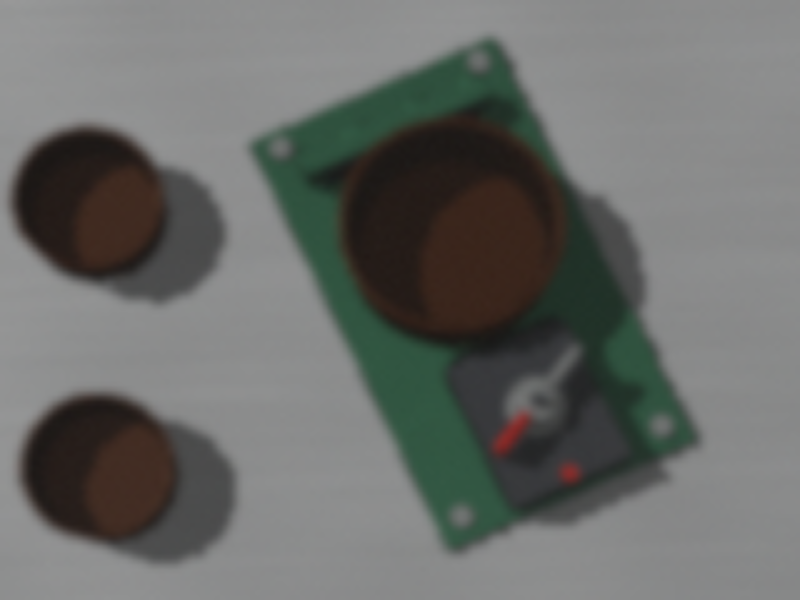

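The crop confirms it: the largest brown pot sits between the jaws. The nut hub is at crop (535,402), the red wing points lower-left to (497,450), and the dot is at (570,473). Vise yaw is about 23.3° and the nut axis is about (505,-24). The dot predicted from that, (468,-40), matches the measured (469,-39). The nut has about 297° of clockwise turn left (θ≈0.3). I'll move over the nut with the hand closed.

```bash
python3 -m inch '[[0.976,-0.83,0,0,0,0,1],[0.976,-0.83,0,0,0,0,1],[0.976,-0.83,0,0,0,0,1],[0.976,-0.83,0,0,0,0,1],[0.976,-0.83,0,0,0,0,1]]'; python3 -m inch '[[0.976,-0.83,0,0,0,0,1],[0.976,-0.83,0,0,0,0,1],[0.976,-0.83,0,0,0,0,1],[0.976,-0.83,0,0,0,0,1],[0.976,-0.83,0,0,0,0,1]]'; python3 -m inch '[[0.976,-0.83,0,0,0,0.08,1],[0.976,-0.83,0,0,0,0.08,1],[0.976,-0.83,0,0,0,0.08,1],[0.976,-0.83,0,0,0,0.08,1],[0.976,-0.83,0,0,0,0.08,1],[0.976,-0.83,0,0,0,0.08,1]]'
cat >> h.py <<'E'
NUT=np.array([505.5,-23.7]); YAW=np.radians(23.3)
def state():
    o=ctrl.get_obs(); X=R.from_rotvec(o["orientation"]).as_matrix()
    d=o["ee_pos"][:2]-NUT; c,s=np.cos(YAW),np.sin(YAW)
    print("t",o["t"],"tcp",o["ee_pos"].round(1),"tool x yaw",np.degrees(np.arctan2(X[1,0],X[0,0])).round(1),"z",X[:,2].round(3),"vise-xy of tcp",(c*d[0]+s*d[1]).round(1),(-s*d[0]+c*d[1]).round(1),"F",o["ft_force"].round(1),"w",o["width"])
    return o
E
python3 - <<'E'
from h import *
o=state(); im=ctrl.get_image("wrist"); c=cam("wrist",o)
cv2.imwrite("pics/w1.png",im[:,:,::-1])
for P in ([505.5,-23.7,80],[468.3,-39.7,46]): print(proj(c,P))
n,_,s,ce=cv2.connectedComponentsWithStats(rd(im))
for i in range(1,n):
    if s[i][4]>30: print(s[i],ce[i],ray(c,*ce[i],80),ray(c,*ce[i],46))
E
```

```text
t: 0.72
ee_pos: [357.8, -379.7, 197.3]
orientation: [3.054, 0.735, -0.0]
ft_force: [-0.7, -0.6, -0.7]
width: 40.9
grasp_force: 0.0
t: 1.35
ee_pos: [431.7, -203.4, 197.2]
orientation: [3.054, 0.733, -0.0]
ft_force: [0.4, 0.3, 0.0]
width: 0.2
grasp_force: 0.0
t: 2.1
ee_pos: [505.0, -27.0, 197.0]
orientation: [3.077, 0.632, -0.001]
ft_force: [0.0, 0.5, 0.3]
width: 0.6
grasp_force: 0.0
t 2.1 tcp [505. -27. 197.] tool x yaw 23.2 z [-0.001 -0.    -1.   ] vise-xy of tcp -1.7 -2.8 F [0.  0.5 0.3] w 0.5774444912651557
[274.95459701 196.59808647]
[275.30789548 228.67044561]
[235 197  28  22 313] [248.24920128 207.52396166] [487.56755058  -6.3943171   80.        ] [477.73746482  -7.5657858   46.        ]
[268 226   9   9  61] [272. 230.] [476.80748121 -33.12335855  80.        ] [465.77632658 -37.2783972   46.        ]
```

View pics/w1.png

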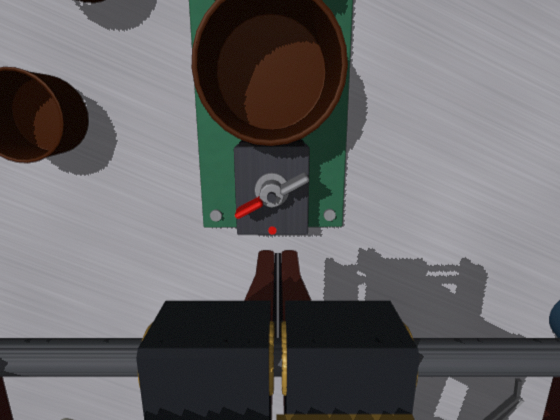

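The wrist view shows the hub near (271,192), red wing tip near (237,214), steel tip near (307,178) and dot at (272,230). It agrees with the top view to within 3 mm, so I'll use the average. I plan three strokes on the side away from the pot: red, then steel, then red to the stop.

```bash
sed -i 's/^NUT=.*/NUT=np.array([504.2,-22.5]); YAW=np.radians(23.3)/' h.py
cat >> h.py <<'E'
def C(a,r=30,extra=0):
    a=np.radians(a); u=np.array([np.cos(a),np.sin(a)]); n=np.array([-u[1],u[0]])
    return r*u+(10*abs(n[0])+13.5*abs(n[1])+3+extra)*n
def plan(angs,start,r=30):
    for a in angs:
        p=C(a,r); q=p-start; q=np.array([q[0],-q[1]])/150
        dx=max(abs(p[0])-10,0);dy=max(abs(p[1])-13.5,0)
        px=max(105-p[0]-10,0);py=max(abs(p[1])-13.5,0)
        print(a,p.round(1),"rows",q.round(2),"hubclear",round(np.hypot(dx,dy)-11,1),"potclear",round(np.hypot(px,py)-60,1))
E
python3 - <<'E'
from h import *
state()
print(C(135))
plan(range(135,35,-10),C(135))
print(); plan(range(240,30,-10),C(240))
E
```

```text
t 2.15 tcp [505.1 -26.9 197.1] tool x yaw 23.2 z [-0. -0. -1.] vise-xy of tcp -0.9 -4.4 F [-0.1 -0.1 -0.9] w 0.5071664946290283
[-35.08452378   7.34188309]
135 [-35.1   7.3] rows [ 0. -0.] hubclear 14.1 potclear 70.1
125 [-32.7  13.7] rows [ 0.02 -0.04] hubclear 11.7 potclear 67.7
115 [-28.8  19.7] rows [ 0.04 -0.08] hubclear 8.8 potclear 63.9
105 [-23.4  24.8] rows [ 0.08 -0.12] hubclear 6.5 potclear 58.9
95 [-16.7  28.7] rows [ 0.12 -0.14] hubclear 5.6 potclear 52.7
85 [-11.5  31.1] rows [ 0.16 -0.16] hubclear 6.7 potclear 47.9
75 [-7.8 33.2] rows [ 0.18 -0.17] hubclear 8.7 potclear 44.7
65 [-3.4 34.7] rows [ 0.21 -0.18] hubclear 10.2 potclear 40.7
55 [ 1.7 35.4] rows [ 0.25 -0.19] hubclear 10.9 potclear 35.8
45 [ 7.3 35.1] rows [ 0.28 -0.18] hubclear 10.6 potclear 30.3

240 [  0.9 -35.2] rows [ 0. -0.] hubclear 10.7 potclear 36.5
230 [ -4.5 -35.4] rows [-0.04  0.  ] hubclear 10.9 potclear 41.9
220 [-10.3 -34.4] rows [-0.07 -0.01] hubclear 9.9 potclear 47.3
210 [-16.1 -32.1] rows [-0.11 -0.02] hubclear 8.5 potclear 52.7
200 [-21.7 -28.2] rows [-0.15 -0.05] hubclear 7.8 potclear 57.
[... 315 characters left out ...]
lear 70.8
140 [-35.7   4.1] rows [-0.24 -0.26] hubclear 14.7 potclear 70.7
130 [-34.1  10.6] rows [-0.23 -0.3 ] hubclear 13.1 potclear 69.1
120 [-30.9  16.8] rows [-0.21 -0.35] hubclear 10.2 potclear 66.0
110 [-26.2  22.4] rows [-0.18 -0.38] hubclear 7.5 potclear 61.6
100 [-20.2  26.9] rows [-0.14 -0.41] hubclear 5.8 potclear 55.9
90 [-13.  30.] rows [-0.09 -0.43] hubclear 5.8 potclear 49.3
80 [-9.8 32.2] rows [-0.07 -0.45] hubclear 7.7 potclear 46.4
70 [-5.7 34. ] rows [-0.04 -0.46] hubclear 9.5 potclear 42.8
60 [-0.9 35.2] rows [-0.01 -0.47] hubclear 10.7 potclear 38.4
50 [ 4.5 35.4] rows [ 0.02 -0.47] hubclear 10.9 potclear 33.1
40 [10.3 34.4] rows [ 0.06 -0.46] hubclear 9.9 potclear 27.3
```

```bash
python3 -m inch '[[-0.23,-0.08,0,0,0,0,1],[-0.23,-0.08,0,0,0,0,1],[-0.23,-0.08,0.4,0,0,0,1],[-0.23,-0.08,0.7,0,0,0,1],[-0.23,-0.08,0.9,0,0,0,1],[-0.23,-0.08,0.9,0,0,0,1],[-0.23,-0.08,0.9,0,0,0,1]]'; python3 - <<'E'
from h import *
state()
E
```

```text
t: 3.02
ee_pos: [470.2, -28.1, 63.1]
orientation: [3.076, 0.635, 0.002]
ft_force: [0.6, -0.3, 0.9]
width: 0.4
grasp_force: 0.0
t 3.025 tcp [470.2 -28.1  63.1] tool x yaw 23.3 z [ 0.002 -0.    -1.   ] vise-xy of tcp -33.4 8.3 F [ 0.6 -0.3  0.9] w 0.443211180082549
```

```bash
python3 -m inch '[[0.01,-0.04,0,0,0,0,1],[0.03,-0.07,0,0,0,0,1],[0.07,-0.11,0,0,0,0,1],[0.11,-0.13,0,0,0,0,1]]'; python3 -m inch '[[0.04,-0.02,0,0,0,0,1],[0.06,-0.03,0,0,0,0,1],[0.09,-0.04,0,0,0,0,1],[0.13,-0.05,0,0,0,0,1],[0.16,-0.05,0,0,0,0,1],[0.18,-0.04,0,0,0,0,1],[0.18,-0.04,0,0,0,0,1]]'; python3 - <<'E'
from h import *
o=state(); im=ctrl.get_image("wrist"); 
cv2.imwrite("pics/w2.png",im[:,:,::-1])
E
```

```text
t: 3.52
ee_pos: [476.9, -2.4, 62.5]
orientation: [3.076, 0.637, 0.001]
ft_force: [-0.2, -0.4, 0.4]
width: 0.5
grasp_force: 0.0
t: 4.4
ee_pos: [499.2, 13.0, 62.2]
orientation: [3.076, 0.636, 0.0]
ft_force: [-0.4, 0.7, -0.1]
width: 0.6
grasp_force: 0.0
t 4.4 tcp [499.2  13.   62.2] tool x yaw 23.4 z [ 0. -0. -1.] vise-xy of tcp 9.4 34.6 F [-0.4  0.7 -0.1] w 0.5991917470688174
```

View pics/w2.png

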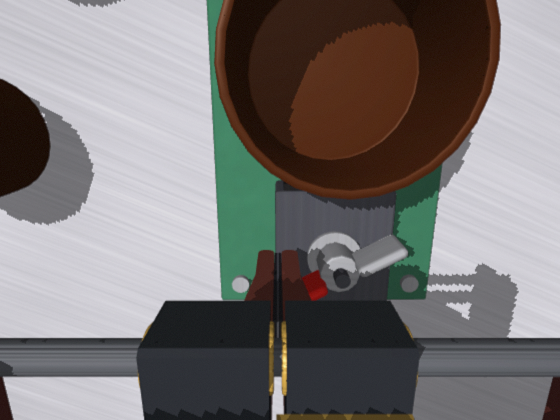

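The picture shows the fingertips at (278,255), the hub at (340,260), the steel tip at (405,245) and a bit of red at (315,287) behind the finger. The nut may not have turned, so I'll compute its angle.

```bash
python3 - <<'E'
from h import *
c,s=np.cos(YAW),np.sin(YAW)
def v(p): d=p[:2]-NUT; return np.array([c*d[0]+s*d[1],-s*d[0]+c*d[1]]).round(1)
o=ctrl.get_obs(); k=cam("wrist",o)
def w(x,y,z): return [NUT[0]+c*x-s*y,NUT[1]+s*x+c*y,z]
print("steel tip",v(ray(k,405,240,80)),"red px",v(ray(k,308,278,80)),v(ray(k,325,290,80)),"stud",v(ray(k,342,278,78)),"hubtop",v(ray(k,333,258,70)))
print("tcp px",proj(k,o["ee_pos"]),"axis80",proj(k,w(0,0,80)),"red tip if120",proj(k,w(-18,31,80)),"if 60",proj(k,w(18,31,80)))
E
```

```text
steel tip [ 22.4 -27.3] red px [ 1.8 19.9] [-5. 11.] stud [0.8 2.3] hubtop [8.4 6.1]
tcp px [278.73802307 250.96876809] axis80 [347.07328998 281.22114956] red tip if120 [285.85892697 312.4341723 ] if 60 [286.38956901 248.17176618]
```

```bash
python3 - <<'E'
from h import *
im=cv2.imread("pics/w2.png"); cv2.imwrite("pics/w2c.png",cv2.resize(im[215:315,230:430],None,fx=4,fy=4,interpolation=cv2.INTER_CUBIC))
E
```

```text
(no output)
```

View pics/w2c.png

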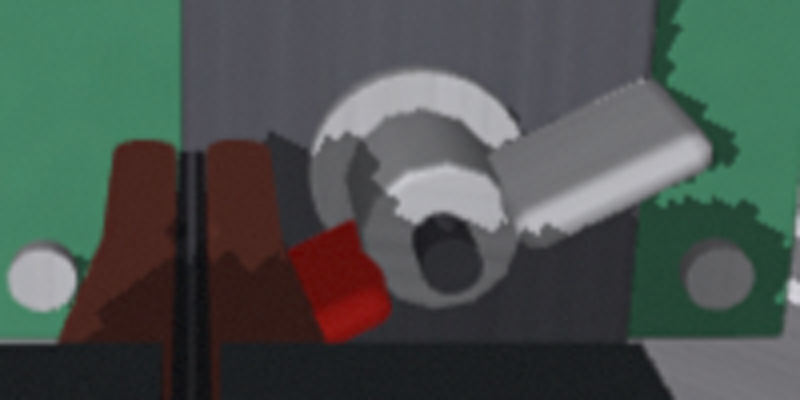

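In the enlarged crop the red wing still points down-left at about α≈120, with the finger in front of it. So it either moved only slightly or went past the finger. I'll lift to the same high pose as before and compare the red centroid.

```bash
python3 -m inch '[[0,0,-0.4,0,0,0,1],[0,0,-0.8,0,0,0,1],[-0.07,0.26,-0.9,0,0,0,1],[-0.07,0.26,-0.9,0,0,0,1],[-0.07,0.26,-0.9,0,0,0,1],[-0.07,0.26,-0.9,0,0,0,1]]'; cat >> h.py <<'E'
def look(save=None):
    o=state(); im=ctrl.get_image("wrist"); k=cam("wrist",o)
    if save: cv2.imwrite(save,im[:,:,::-1])
    c,s=np.cos(YAW),np.sin(YAW)
    n,_,st,ce=cv2.connectedComponentsWithStats(rd(im))
    for i in range(1,n):
        if st[i][4]>25:
            for z in (72,46):
                d=ray(k,*ce[i],z)[:2]-NUT; q=np.array([c*d[0]+s*d[1],-s*d[0]+c*d[1]])
                print(st[i],ce[i].round(1),"z",z,"vise",q.round(1),"ang",np.degrees(np.arctan2(q[1],q[0])).round(1))
E
python3 - <<'E'
from h import *
look()
E
```

```text
t: 5.2
ee_pos: [503.8, -26.3, 196.2]
orientation: [-3.076, -0.637, 0.003]
ft_force: [0.3, -0.1, 0.5]
width: 0.5
grasp_force: 0.0
t 5.2 tcp [503.8 -26.3 196.2] tool x yaw 23.4 z [-0.002  0.    -1.   ] vise-xy of tcp -1.8 -3.3 F [ 0.3 -0.1  0.5] w 0.5107707439001069
[236 196  28  22 311] [249.6 206.5] z 72 vise [-11.  22.] ang 116.6
[236 196  28  22 311] [249.6 206.5] z 46 vise [-18.2  24.1] ang 127.1
[269 226   9   8  58] [273.2 229.3] z 72 vise [-32.2   1.3] ang 177.7
[269 226   9   8  58] [273.2 229.3] z 46 vise [-41.2   1.6] ang 177.8
```

The nut hasn't moved: red is still at 116.6° and the dot checks out at (-41,2). I'll go in again a little lower and closer in, and check contact in small steps.

```bash
python3 -m inch '[[-0.22,-0.07,0,0,0,0,1],[-0.22,-0.07,0.2,0,0,0,1],[-0.22,-0.07,0.5,0,0,0,1],[-0.22,-0.07,0.8,0,0,0,1],[-0.22,-0.07,0.94,0,0,0,1],[-0.22,-0.07,0.94,0,0,0,1],[-0.22,-0.07,0.94,0,0,0,1]]' | grep -E 'ee_pos|force'; python3 -m inch '[[0.02,-0.04,0,0,0,0,1],[0.04,-0.06,0,0,0,0,1],[0.06,-0.08,0,0,0,0,1],[0.06,-0.08,0,0,0,0,1]]' | grep -E 'ee_pos|force'; python3 - <<'E'
from h import *
look("pics/w3.png")
E
```

```text
ee_pos: [470.7, -30.1, 56.6]
ft_force: [0.6, -0.3, 0.5]
grasp_force: 0.0
ee_pos: [474.1, -15.4, 56.4]
ft_force: [-0.0, 0.5, 0.9]
grasp_force: 0.0
t 6.625 tcp [474.1 -15.4  56.4] tool x yaw 23.4 z [ 0.001 -0.    -1.   ] vise-xy of tcp -24.8 18.4 F [-0.   0.5  0.9] w 0.2568406897018457
[ 246  216   53   83 1730] [268.6 248.8] z 72 vise [-17.3  23.6] ang 126.2
[ 246  216   53   83 1730] [268.6 248.8] z 46 vise [-27.7  24.2] ang 138.9
[282 250  18  30 408] [289.7 264.4] z 72 vise [-25.8  12.9] ang 153.4
[282 250  18  30 408] [289.7 264.4] z 46 vise [-37.6  11.9] ang 162.4
[301 264  14  13 144] [307.1 269.9] z 72 vise [-28.8   4. ] ang 172.1
[301 264  14  13 144] [307.1 269.9] z 46 vise [-41.    1.7] ang 177.7
```

View pics/w3.png

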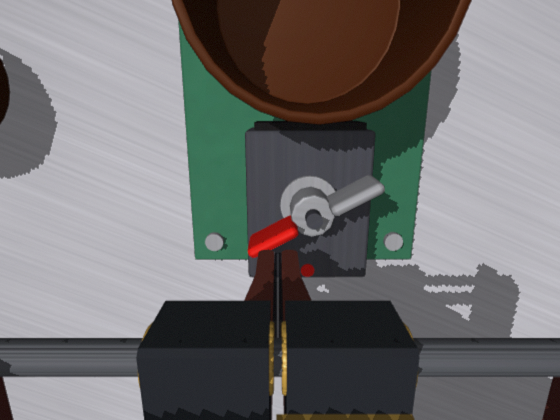

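The finger tips (278,255) are now right behind the red wing (270,238). I'll push 10 mm perpendicular to the wing and check.

```bash
python3 -m inch '[[0.03,-0.01,0,0,0,0,1],[0.06,-0.02,0,0,0,0,1],[0.06,-0.02,0,0,0,0,1]]' | grep -E 'ee_pos|force'; python3 - <<'E'
from h import *
look("pics/w4.png")
E
python3 -m inch '[[0.03,0,0,0,0,0,1],[0.06,0,0,0,0,0,1],[0.06,0,0,0,0,0,1]]' | grep -E 'ee_pos|force';python3 - <<'E'
from h import *
look("pics/w5.png")
a=cv2.imread("pics/w4.png")[180:310,180:420];b=cv2.imread("pics/w5.png")[180:310,180:420]
cv2.imwrite("pics/w45.png",cv2.resize(np.vstack([a,b]),None,fx=2.3,fy=2.3))
E
```

```text
ee_pos: [481.3, -9.2, 56.2]
ft_force: [-0.2, -0.5, -0.0]
grasp_force: 0.0
t 7.05 tcp [481.3  -9.2  56.2] tool x yaw 23.4 z [ 0.  0. -1.] vise-xy of tcp -15.8 21.3 F [-0.2 -0.5 -0. ] w 0.5371382456358024
[ 246  232   58   68 1636] [276.7 261.2] z 72 vise [-14.9  22.3] ang 123.6
[ 246  232   58   68 1636] [276.7 261.2] z 46 vise [-26.4  22.4] ang 139.7
[305 278  14  13 145] [311.5 283.9] z 72 vise [-27.5   4.4] ang 170.9
[305 278  14  13 145] [311.5 283.9] z 46 vise [-40.9   1.7] ang 177.6
ee_pos: [489.6, -5.7, 56.2]
ft_force: [-0.4, -0.2, 0.3]
grasp_force: 0.0
t 7.475 tcp [489.6  -5.7  56.2] tool x yaw 23.4 z [ 0.  0. -1.] vise-xy of tcp -6.7 21.2 F [-0.4 -0.2  0.3] w 0.4916687872241625
[282 248  21  35 477] [291.4 265.2] z 72 vise [-8.  14.8] ang 118.5
[282 248  21  35 477] [291.4 265.2] z 46 vise [-19.8  13.7] ang 145.4
[246 251  28  49 568] [262.  272.2] z 72 vise [-12.   29.8] ang 111.9
[246 251  28  49 568] [262.  272.2] z 46 vise [-24.4  30.9] ang 128.3
[308 292  10   9  72] [312.8 295.9] z 72 vise [-25.4   3.4] ang 172.4
[308 292  10   9  72] [312.8 295.9] z 46 vise [-39.9   0.6] ang 179.1
```

View pics/w45.png

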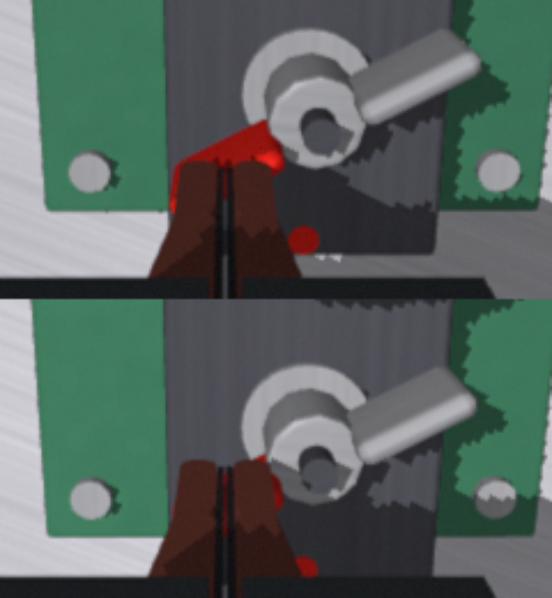

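With the finger apparently overlapping the wing, still nothing moves. The tip's edge is seen at row 250, while a 20 mm wide finger ending at the TCP would show it at about row 233. So the closed tips seem to end about 20 mm short of the TCP and are passing over the wing. I'll go back behind the wing and step down, watching the force.

```bash
python3 -m inch '[[0,0,-0.07,0,0,0,1],[-0.1,0.05,-0.07,0,0,0,1],[-0.2,0.08,-0.07,0,0,0,1],[-0.2,0.08,-0.07,0,0,0,1],[-0.2,0.08,0,0,0,0,1],[-0.2,0.08,0,0,0,0,1]]' | grep -E 'ee_pos|force'; python3 -m inch '[[0,0,0.02,0,0,0,1],[0,0,0.03,0,0,0,1],[0,0,0.03,0,0,0,1]]' | grep -E 'ee_pos|ft'; python3 -m inch '[[0,0,0.02,0,0,0,1],[0,0,0.03,0,0,0,1],[0,0,0.03,0,0,0,1]]' | grep -E 'ee_pos|ft'
```

```text
ee_pos: [465.9, -28.6, 55.3]
ft_force: [0.3, 0.4, 0.4]
grasp_force: 0.0
ee_pos: [466.3, -28.7, 51.5]
ft_force: [-0.1, 0.4, -0.3]
ee_pos: [466.2, -28.7, 47.1]
ft_force: [-0.3, 0.0, -0.0]
```

```bash
python3 -m inch '[[0,0,0.02,0,0,0,1],[0,0,0.02,0,0,0,1]]' | grep -E 'ee_pos|ft'; python3 -m inch '[[0,0,0.02,0,0,0,1],[0,0,0.02,0,0,0,1]]' | grep -E 'ee_pos|ft'; python3 -m inch '[[0,0,0.01,0,0,0,1],[0,0,0.01,0,0,0,1]]' | grep -E 'ee_pos|ft'; python3 - <<'E'
from h import *
look()
E
```

```text
ee_pos: [466.1, -28.8, 44.0]
ft_force: [-0.8, -1.2, -0.0]
ee_pos: [466.1, -28.7, 41.0]
ft_force: [0.7, 0.0, -0.2]
ee_pos: [466.2, -28.7, 39.6]
ft_force: [-0.4, -0.0, -0.6]
t 9.775 tcp [466.2 -28.7  39.6] tool x yaw 23.4 z [-0.  0. -1.] vise-xy of tcp -37.3 9.3 F [-0.4 -0.  -0.6] w 0.3226202591836443
[ 223  201   57   46 1317] [250.6 223.8] z 72 vise [-11.1  21.9] ang 116.8
[ 223  201   57   46 1317] [250.6 223.8] z 46 vise [-19.6  23.9] ang 129.3
[246 251  27  48 553] [262.1 271.7] z 72 vise [-34.3  17.1] ang 153.5
[246 251  27  48 553] [262.1 271.7] z 46 vise [-46.7  18.2] ang 158.7
[282 251  19  30 419] [290.2 264.7] z 72 vise [-30.8   4.1] ang 172.4
[282 251  19  30 419] [290.2 264.7] z 46 vise [-42.6   3.1] ang 175.8
```

At TCP z=40, below the jaw top, there's still no contact, so the tips do end about 22 mm short. Tip height is now about 62, and I'll push.

```bash
python3 -m inch '[[0.03,-0.03,0,0,0,0,1],[0.06,-0.06,0,0,0,0,1],[0.09,-0.09,0,0,0,0,1],[0.14,-0.11,0,0,0,0,1],[0.14,-0.11,0,0,0,0,1]]' | grep -E 'ee_pos|ft'; python3 - <<'E'
from h import *
look("pics/w6.png")
E
```

```text
ee_pos: [479.6, -4.7, 39.7]
ft_force: [0.4, 0.4, -0.9]
t 10.45 tcp [479.6  -4.7  39.7] tool x yaw 23.4 z [ 0.  0. -1.] vise-xy of tcp -15.5 26.1 F [ 0.4  0.4 -0.9] w 0.6319204603941521
[ 246  232   68   68 2305] [279.2 254.9] z 72 vise [-4.2 26. ] ang 99.3
[ 246  232   68   68 2305] [279.2 254.9] z 46 vise [-15.2  25.8] ang 120.5
[316 292  15   9 112] [322.8 296.6] z 72 vise [-25.4   5.4] ang 168.1
[316 292  15   9 112] [322.8 296.6] z 46 vise [-39.9   1.8] ang 177.5
```

The nut moved, with red now at about 95–99°. I'll continue the stroke.

```bash
python3 -m inch '[[0.03,-0.03,0,0,0,0,1],[0.05,-0.05,0,0,0,0,1],[0.08,-0.06,0,0,0,0,1],[0.11,-0.06,0,0,0,0,1],[0.15,-0.06,0,0,0,0,1],[0.18,-0.05,0,0,0,0,1],[0.21,-0.04,0,0,0,0,1],[0.21,-0.04,0,0,0,0,1]]' | grep -E 'ee_pos|ft'; python3 - <<'E'
from h import *
look("pics/w7.png")
E
```

```text
ee_pos: [506.4, 12.7, 39.8]
ft_force: [-0.7, 0.3, 0.1]
t 11.5 tcp [506.4  12.7  39.8] tool x yaw 23.4 z [ 0.001  0.    -1.   ] vise-xy of tcp 15.9 31.5 F [-0.7  0.3  0.1] w 0.17911222131154286
[ 298  239   39   62 1082] [316.3 270.1] z 72 vise [19.7 14.3] ang 36.0
[ 298  239   39   62 1082] [316.3 270.1] z 46 vise [ 7.5 11.3] ang 56.6
[246 251  28  48 427] [261.8 272.4] z 72 vise [18.5 39.4] ang 64.9
[246 251  28  48 427] [261.8 272.4] z 46 vise [ 6.1 40.6] ang 81.5
[282 251  19  31 289] [290.2 265.9] z 72 vise [21.8 26.4] ang 50.4
[282 251  19  31 289] [290.2 265.9] z 46 vise [ 9.9 25.4] ang 68.7
```

View pics/w7.png

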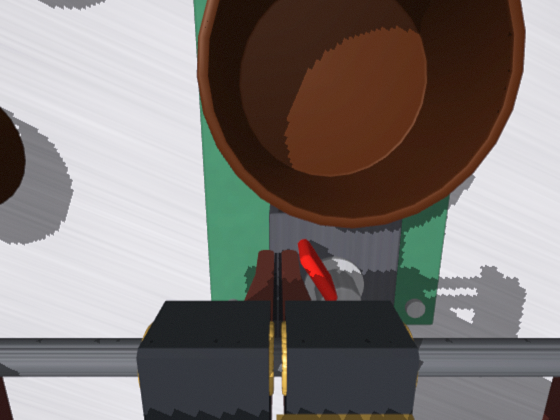

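Red is now at about 30–35°, pointing up-left at (305,245) beside the pot with the finger just behind it. Steel should be at about 212°. I'll lift, cross over, and go down behind the steel wing.

```bash
python3 -m inch '[[-0.02,-0.03,0,0,0,0,1],[-0.02,-0.03,-0.35,0,0,0,1],[-0.02,-0.03,-0.47,0,0,0,1],[-0.08,0.46,-0.47,0,0,0,1],[-0.08,0.46,-0.47,0,0,0,1],[-0.08,0.46,-0.47,0,0,0,1],[-0.08,0.46,-0.2,0,0,0,1],[-0.08,0.46,0,0,0,0,1],[-0.08,0.46,0,0,0,0,1]]' | grep -E 'ee_pos|ft'; python3 - <<'E'
from h import *
look("pics/w8.png")
plan(range(240,30,-10),np.array([3,-37]),28)
E
```

```text
ee_pos: [519.2, -54.0, 37.7]
ft_force: [-1.0, 0.0, 0.1]
t 12.675 tcp [519.2 -54.   37.7] tool x yaw 23.4 z [-0.006  0.001 -1.   ] vise-xy of tcp 1.3 -34.8 F [-1.   0.   0.1] w 0.41981613385561284
[ 144  212   53   64 1820] [170.6 242.7] z 72 vise [19.4 13.4] ang 34.5
[ 144  212   53   64 1820] [170.6 242.7] z 46 vise [ 9.3 21.5] ang 66.7
[246 251  28  49 434] [262.1 272.8] z 72 vise [  4.9 -27.2] ang -79.8
[246 251  28  49 434] [262.1 272.8] z 46 vise [ -7.8 -26. ] ang -106.7
[282 251  18  31 285] [289.4 264.9] z 72 vise [  8.9 -39.6] ang -77.4
[282 251  18  31 285] [289.4 264.9] z 46 vise [ -3.1 -40.5] ang -94.4
240 [  1.9 -33.5] rows [-0.01 -0.02] hubclear 9.0 potclear 35.2
230 [ -3.2 -33.9] rows [-0.04 -0.02] hubclear 9.4 potclear 40.3
220 [ -8.7 -33.1] rows [-0.08 -0.03] hubclear 8.6 potclear 45.6
210 [-14.4 -31.1] rows [-0.12 -0.04] hubclear 7.1 potclear 50.8
200 [-19.8 -27.5] rows [-0.15 -0.06] hubclear 6.1 potclear 55.6
190 [-24.4 -22.6] rows [-0.18 -0.1 ] hubclear 6.1 potclear 59.8
180 [-28.  -16.5] rows [-0.21 -0.14] hubclear 7.2 potclear 63.0
170 [-30.7 -12.9] rows [-0.22 -
[... 152 characters left out ...]
clear 69.1
140 [-34.2   2.9] rows [-0.25 -0.27] hubclear 13.2 potclear 69.2
130 [-32.8   9. ] rows [-0.24 -0.31] hubclear 11.8 potclear 67.8
120 [-29.9  15. ] rows [-0.22 -0.35] hubclear 9.0 potclear 65.0
110 [-25.6  20.5] rows [-0.19 -0.38] hubclear 6.1 potclear 60.8
100 [-19.8  24.9] rows [-0.15 -0.41] hubclear 4.1 potclear 55.4
90 [-13.  28.] rows [-0.11 -0.43] hubclear 3.8 potclear 49.0
80 [-10.1  30.2] rows [-0.09 -0.45] hubclear 5.7 potclear 46.4
70 [-6.4 32.1] rows [-0.06 -0.46] hubclear 7.6 potclear 43.1
60 [-1.9 33.5] rows [-0.03 -0.47] hubclear 9.0 potclear 39.0
50 [ 3.2 33.9] rows [ 0.   -0.47] hubclear 9.4 potclear 34.1
40 [ 8.7 33.1] rows [ 0.04 -0.47] hubclear 8.6 potclear 28.5
```

Red is at 33°, so steel is at about 213° and the finger is behind it. First half of the steel stroke:

```bash
python3 -m inch '[[-0.04,-0.03,0,0,0,0,1],[-0.08,-0.04,0,0,0,0,1],[-0.12,-0.05,0,0,0,0,1],[-0.15,-0.07,0,0,0,0,1],[-0.18,-0.11,0,0,0,0,1],[-0.21,-0.15,0,0,0,0,1],[-0.23,-0.18,0,0,0,0,1],[-0.24,-0.21,0,0,0,0,1],[-0.25,-0.25,0,0,0,0,1],[-0.25,-0.25,0,0,0,0,1]]' | grep -E 'ee_pos|ft'; python3 - <<'E'
from h import *
o=state(); look("pics/w9.png")
E
```

```text
ee_pos: [471.9, -35.4, 39.6]
ft_force: [-0.4, 0.5, 0.1]
t 13.975 tcp [471.9 -35.4  39.6] tool x yaw 23.4 z [-0.001  0.    -1.   ] vise-xy of tcp -34.7 1.0 F [-0.4  0.5  0.1] w 0.2678533013113326
t 13.975 tcp [471.9 -35.4  39.6] tool x yaw 23.4 z [-0.001  0.    -1.   ] vise-xy of tcp -34.7 1.0 F [-0.4  0.5  0.1] w 0.2678533013113326
[ 284  130   41   63 1204] [303.1 161. ] z 72 vise [19.4 -9.1] ang -25.1
[ 284  130   41   63 1204] [303.1 161. ] z 46 vise [ 15.6 -10.9] ang -34.9
[282 250  18  32 422] [289.7 265. ] z 72 vise [-28.3  -4. ] ang -172.0
[282 250  18  32 422] [289.7 265. ] z 46 vise [-40.2  -4.9] ang -173.1
[246 253  28  47 519] [261.6 274.8] z 72 vise [-33.2   9. ] ang 164.9
[246 253  28  47 519] [261.6 274.8] z 46 vise [-45.9  10.2] ang 167.5
[277 260   2  14  26] [277.5 266.5] z 72 vise [-29.1   1.6] ang 176.8
[277 260   2  14  26] [277.5 266.5] z 46 vise [-41.1   1.6] ang 177.7
```

Red is at about -28° and steel at about 150°. Second half of the stroke:

```bash
python3 -m inch '[[0.01,-0.06,0,0,0,0,1],[0.03,-0.1,0,0,0,0,1],[0.06,-0.14,0,0,0,0,1],[0.1,-0.17,0,0,0,0,1],[0.14,-0.19,0,0,0,0,1],[0.17,-0.21,0,0,0,0,1],[0.2,-0.22,0,0,0,0,1],[0.25,-0.23,0,0,0,0,1],[0.29,-0.23,0,0,0,0,1],[0.33,-0.21,0,0,0,0,1]]' | grep -E 'ee_pos|ft'; python3 -m inch '[[-0.02,-0.03,0,0,0,0,1],[-0.02,-0.03,-0.35,0,0,0,1],[-0.02,-0.03,-0.6,0,0,0,1],[-0.08,0.46,-0.6,0,0,0,1],[-0.08,0.46,-0.6,0,0,0,1],[-0.08,0.46,-0.6,0,0,0,1]]' | grep -E 'ee_pos|ft'; python3 - <<'E'
from h import *
look("pics/w10.png")
E
```

```text
ee_pos: [506.0, 12.9, 39.7]
ft_force: [-0.7, 0.1, -0.3]
ee_pos: [521.5, -55.7, 129.4]
ft_force: [0.7, 0.4, -0.2]
t 16.025 tcp [521.5 -55.7 129.4] tool x yaw 23.3 z [-0.001  0.    -1.   ] vise-xy of tcp 2.7 -37.4 F [ 0.7  0.4 -0.2] w 0.6870694057310075
[227 231  27  37 540] [241.  248.8] z 72 vise [-19.2 -10.6] ang -151.1
[227 231  27  37 540] [241.  248.8] z 46 vise [-29.7  -7.8] ang -165.3
[258 251  15  21 126] [265.7 260.9] z 72 vise [-28.6 -28.1] ang -135.5
[258 251  15  21 126] [265.7 260.9] z 46 vise [-40.1 -27.2] ang -145.8
[282 254  15  23  88] [286.8 264.3] z 72 vise [-31.3 -43.4] ang -125.8
[282 254  15  23  88] [286.8 264.3] z 46 vise [-43.1 -44.1] ang -134.3
[225 258  10   9  79] [229.6 262. ] z 72 vise [-29.4  -2. ] ang -176.1
[225 258  10   9  79] [229.6 262. ] z 46 vise [-41.    1.7] ang 177.6
[252 279   8  13  28] [255.  285.7] z 72 vise [-48.4 -20. ] ang -157.5
[252 279   8  13  28] [255.  285.7] z 46 vise [-62.  -18.2] ang -163.6
[257 278  10   9  33] [261.9 282.5] z 72 vise [-45.7 -25.1] ang -151.2
[257 278  10   9  33] [261.9 282.5] z 46 vise [-59.  -23.9] ang -158.0
```

Red is at about 212°. I'll go down behind it and push to about 190°, then creep to the stop.

```bash
python3 -m inch '[[0,0,0.3,0,0,0,1],[0,0,0.6,0,0,0,1],[0,0,0.6,0,0,0,1],[-0.04,-0.03,0.6,0,0,0,1],[-0.08,-0.04,0.6,0,0,0,1],[-0.12,-0.05,0.6,0,0,0,1],[-0.15,-0.07,0.6,0,0,0,1],[-0.18,-0.11,0.6,0,0,0,1],[-0.18,-0.11,0.6,0,0,0,1]]' | grep -E 'ee_pos|ft'; python3 - <<'E'
from h import *
look("pics/w11.png")
E
```

```text
ee_pos: [489.9, -50.7, 39.7]
ft_force: [0.5, 0.8, 0.2]
t 17.2 tcp [489.9 -50.7  39.7] tool x yaw 23.4 z [-0.001  0.    -1.   ] vise-xy of tcp -24.3 -20.2 F [0.5 0.8 0.2] w 0.09940706141576124
[ 230  245   44   56 1499] [249.5 270.4] z 72 vise [-20.7  -6.7] ang -162.2
[ 230  245   44   56 1499] [249.5 270.4] z 46 vise [-33.   -4.5] ang -172.2
[282 250  18  31 382] [289.6 265.4] z 72 vise [-18.1 -25.1] ang -125.8
[282 250  18  31 382] [289.6 265.4] z 46 vise [-30.  -26.1] ang -139.0
```

```bash
for i in 1 2; do :; done; python3 -m inch '[[-0.02,-0.02,0,0,0,0,1],[-0.02,-0.02,0,0,0,0,1]]' | grep -E 'ee_pos|ft'; python3 -m inch '[[0,-0.01,0,0,0,0,1],[0,-0.01,0,0,0,0,1]]' | grep -E 'ee_pos|ft'; python3 -m inch '[[0,-0.01,0,0,0,0,1],[0,-0.01,0,0,0,0,1]]' | grep -E 'ee_pos|ft'; python3 - <<'E'
from h import *
look("pics/w12.png")
E
```

```text
ee_pos: [486.3, -49.3, 39.5]
ft_force: [-0.6, -0.3, 0.1]
ee_pos: [485.9, -47.9, 39.6]
ft_force: [-0.0, -0.1, -0.8]
ee_pos: [485.4, -46.5, 39.6]
ft_force: [-0.8, -0.6, 0.1]
t 18.0 tcp [485.4 -46.5  39.6] tool x yaw 23.4 z [-0.  0. -1.] vise-xy of tcp -26.8 -14.6 F [-0.8 -0.6  0.1] w 0.632950312859881
[ 238  243   36   57 1292] [253.7 267.9] z 72 vise [-21.9  -3. ] ang -172.2
[ 238  243   36   57 1292] [253.7 267.9] z 46 vise [-34.   -1.2] ang -178.0
[282 250  19  32 385] [290.  265.1] z 72 vise [-20.4 -19.7] ang -136.1
[282 250  19  32 385] [290.  265.1] z 46 vise [-32.3 -20.6] ang -147.4
```

Nearly there. I'll go on in 1.5 mm steps until the force rises.

```bash
python3 -m inch '[[0,-0.01,0,0,0,0,1],[0,-0.01,0,0,0,0,1]]' | grep -E 'ee_pos|ft'; python3 -m inch '[[0,-0.01,0,0,0,0,1],[0,-0.01,0,0,0,0,1]]' | grep -E 'ee_pos|ft'; python3 - <<'E'
from h import *
look("pics/w13.png")
E
```

```text
ee_pos: [484.9, -45.1, 39.7]
ft_force: [0.3, -0.9, 0.7]
ee_pos: [484.3, -43.8, 39.7]
ft_force: [-0.9, 0.4, -0.2]
t 18.55 tcp [484.3 -43.8  39.7] tool x yaw 23.4 z [-0.  0. -1.] vise-xy of tcp -26.7 -11.6 F [-0.9  0.4 -0.2] w 0.7380122855865915
[ 242  243   32   57 1162] [255.5 268.5] z 72 vise [-22.2  -0.8] ang -177.8
[ 242  243   32   57 1162] [255.5 268.5] z 46 vise [-34.3   0.8] ang 178.6
[282 250  19  31 405] [289.7 264.8] z 72 vise [-20.3 -16.5] ang -140.8
[282 250  19  31 405] [289.7 264.8] z 46 vise [-32.1 -17.5] ang -151.4
```

```bash
python3 -m inch '[[0,-0.008,0,0,0,0,1],[0,-0.008,0,0,0,0,1]]' | grep -E 'ee_pos|ft';  python3 -m inch '[[0,-0.008,0,0,0,0,1],[0,-0.008,0,0,0,0,1]]' | grep -E 'ee_pos|ft'; python3 - <<'E'
from h import *
look("pics/w14.png")
E
```

```text
ee_pos: [484.1, -43.2, 39.7]
ft_force: [0.4, -4.2, -0.7]
ee_pos: [484.1, -42.8, 39.8]
ft_force: [1.2, -10.6, -2.2]
t 19.1 tcp [484.1 -42.8  39.8] tool x yaw 23.4 z [ 0.001 -0.002 -1.   ] vise-xy of tcp -26.5 -10.7 F [  1.2 -10.6  -2.2] w 0.6818880604548085
[ 244  243   30   57 1107] [255.8 268.8] z 72 vise [-22.1   0. ] ang 179.9
[ 244  243   30   57 1107] [255.8 268.8] z 46 vise [-34.3   1.6] ang 177.3
[282 250  19  31 398] [289.7 264.6] z 72 vise [-20.  -15.5] ang -142.2
[282 250  19  31 398] [289.7 264.6] z 46 vise [-31.8 -16.6] ang -152.5
```

The force climbed to 10 N, so the nut is against its stop. I'll back off sideways, lift, and check from above.

```bash
python3 -m inch '[[0,0.04,0,0,0,0,1],[0,0.1,0,0,0,0,1],[0,0.1,0,0,0,0,1],[0,0.1,-0.4,0,0,0,1],[0,0.1,-0.8,0,0,0,1],[0.1,0.1,-1,0,0,0,1],[0.15,0.1,-1,0,0,0,1],[0.15,0.1,-1,0,0,0,1],[0.15,0.1,-1,0,0,0,1]]' | grep -E 'ee_pos|ft'; python3 - <<'E'
from h import *
look("pics/w15.png")
E
```

```text
ee_pos: [508.4, -46.4, 187.9]
ft_force: [-0.5, -0.2, 0.4]
t 20.275 tcp [508.4 -46.4 187.9] tool x yaw 23.4 z [-0.004  0.    -1.   ] vise-xy of tcp -5.6 -23.6 F [-0.5 -0.2  0.4] w 0.6210423310576195
[245 204  11  31 255] [248.9 219.5] z 72 vise [-24.4   2. ] ang 175.3
[245 204  11  31 255] [248.9 219.5] z 46 vise [-32.6   4.1] ang 172.8
```

View pics/w15.png

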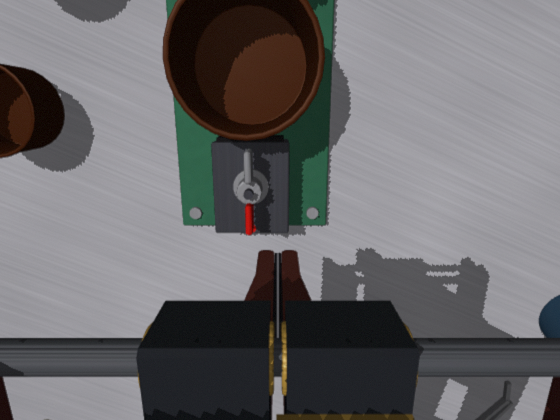

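The red wing (249,220) points straight down over the dot. The pot and vise look undisturbed and the hand is clear, so I'm handing in.

```bash
python3 -c "
from workcell import ctrl
print(ctrl.close_job())"
```

```text
the job is handed in; nothing more can be done
None
```

The wing nut is up against its stop with the red wing over the red dot; the vise and pot look undisturbed, the hand is clear and the job is handed in after about 20 s, though the hand-in returned no verdict.

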